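Lay the coffee mill in its rest

ROBOT

A 7-joint arm with a two-finger parallel gripper is mounted at the origin on the work surface. World frame = base frame: x ahead of the robot, y to its left, z up, the work surface at z = 0. Lengths are in mm, angles in rad, forces in N, time in s.
With the tool pointing down it reaches from about 400 to 850 mm from the base axis. Payload 4.5 kg.
Tool frame: the origin (TCP) lies on the centre line of the jaws, within the pads' length; the fingertips stand 14 mm ahead of it and the grasp point (between the pads) lies 5 mm behind it; z points along the fingers, y is the line along which they close (so a half turn about z gives the same grasp; the last joint's range is limited). The gripper opens to 88 mm and grips with 3 to 60 N. Pads are 18 mm wide; open, the fingers measure 123 mm over their backs; the gripper's body (75 mm by 187 mm) begins 45 mm behind the grasp point.
Start: joints at [1.252, 0.689, -0.195, 1.565, 0.157, 0.902, -0.215], TCP at [215.983, -586.518, 252.743] pointing down, gripper open.
Joint ranges: [-3.01, 3.01], [-0.46, 2.08], [-1.47, 1.51], [0.13, 2.56], [-1, 4.14], [0.04, 2.09], [-2.66, 2.66]. Speed limits (rad/s): [2.57, 2.57, 3.14, 3.14, 3.14, 3.14, 3.14].

INTERFACE

Orientations are given as a rotation vector (axis times angle).
In Python, from station import r, optics, ticket gives the robot as it stands. The module is installed in compiled form; this text tells all that it offers.
- The arm moves only by the shell command python3 -m inch 'ROWS' [FORCE]. ROWS is JSON, a list that holds one entry, the list of rows, each a list of 7 numbers: the shift along the tool's x, y, z in units of 0.06 m (1.0 is 0.06 m), then the turn, a rotation vector about the tool's x, y, z in units of 0.1 rad (1.0 is 0.1 rad), then the opening, from 0 (shut) to 1 (fully open). In form: [[[x, y, z, rx, ry, rz, jaw], ...]]. A call has 1 to 20 rows; each row shifts and turns the commanded pose from where the row before left it, along the tool's axes as they then stand; what a row does not reach is not made up. A row lasts 1/8 s, in which the tool goes at most 62.5 mm and 10.7 degrees, less where a joint would pass 70% of its speed; a pose out of reach is approached as far as the arm can. A call with a number of a shift or a turn outside -1 to 1 is refused whole. A call with a gripper value outside its range is refused whole. The fingers move at their own pace and stop on an object; FORCE is the grip in N (left out, the last holds). Time passes only in rows, so rows that do not move let the fingers close. It gives the time, the measured TCP pose, the force, the opening and the grip force at its end, in the units of the state.
- r.sense(): the state, without advancing time (a new reading comes with each control period).
- optics.capture(name): name is "scene" or "top"; returns the picture (480x640x3 uint8, blue, green, red); there is no depth.
- optics.calibration(name): a dict with "camera_matrix" (3x3 intrinsics, pixels), "R" (3x3) and "t" (3): a world point X has camera coordinates R X + t. Camera axes: x right, y down, z forward; pixel columns grow to the right and rows downward; lengths in mm; the calibration is good to about 2 mm. A picture is of the moment at which its call begins. calibration takes no time and is no camera call.
- ticket.hand_in(): hands the job in; it is judged then, once.
The state is a dict: "t": time; "joint_positions": joint angles; "dq": joint speeds; "joint_torque": joint torques, N m; "tcp_pos": TCP position; "ee_rot": TCP orientation; "wrist_force": force on the tool from outside, world axes, zero at the start; "torque": the same for the moment, N m; "grip_width": finger opening in mm; "gripper_force": force on a finger pad.
Only numpy, scipy, OpenCV 4.12 (cv2) and the standard library are available. Lean on these libraries where they do the work, as an engineer would, in place of code of your own. Each camera call takes 0.05 s, during which the arm holds its last target. There are 200 camera calls.

TASK

Put the slim steel coffee mill away: pick it up from the tile ledge and lay it on its side in the wooden rest, bedded in both V supports, with its flat foot at the end board (touching it or up to about two centimetres short) and its domed end out over the open end. Set it down gently, do not drop it in, and leave the other things on the ledge standing where they are.

Things in the scene. Friction and masses are not known exactly. Their poses are not given: they have to be found in the camera images.
- mill: Turkish-style coffee mill, a plain closed stainless cylinder standing upright at the start, 44 mm in diameter and 145 mm long: straight from the foot to 125 mm, then a low dome; about 0.3 kg. Origin: centre of the flat foot; z runs along the mill from foot to dome
- mill_tip (a point): tip of the mill's dome, 145 mm from the foot on the mill's axis
- rest: fixed wooden rest for the mill lying down. Base board 180 mm along x, 74 mm along y, 12 mm thick; origin: centre of its underside; z up. Two V supports, 90 degrees, open upward, each 12 mm thick along x, centred at x = +47 mm and -43 mm, 66 mm wide, tops 47 mm high. An end board 62 mm high closes the +x end; the -x end is open
- rest_axis (a point): point on the line (along the rest's x) where the mill's axis lies when bedded in both Vs: 52 mm above the ledge, midway along the base (x = 0, y = 0 in the rest)
- rest_board (a point): centre of the end board's inner face, where the foot belongs: x = +80 mm, y = 0, z = 52 mm in the rest; the board is 10 mm thick, 74 mm wide
- sugar_jar: bystander: closed glass sugar jar with steel lid, 72 mm in diameter, 95 mm high, upright; origin: centre of its underside
- cup: bystander: empty white porcelain cup without handle, rim 68 mm in diameter, 60 mm high; origin: centre of its underside
- cezve: bystander: open stainless cezve, body 84 mm in diameter and 75 mm high, handle reaching 160 mm from its centre along its -y, 100 mm high at the end; origin: centre of its underside
- coaster_cup: bystander: white porcelain cup with a handle, rim 68 mm in diameter, 60 mm high, standing on a flat grey plastic coaster; origin: centre of its underside
- spoon: bystander: steel spoon 140 mm long lying flat
- tin: bystander: closed aluminium tin, 64 mm in diameter, 90 mm high, upright; origin: centre of its underside

How it is judged:
By the outcome, as a careful person would: the job done as asked, in the order asked, and still so for the second after the job is handed in, with the robot touching nothing.
It also fails if it takes over 45 s, if anything falls off the work surface, if the arm or the gripper's body presses on something with over 40 N, if the wrist force passes 120 N, or if a joint passes its speed limit or range.

## Working session

There is one attempt and no reset: what is moved stays moved. The work goes in short steps, Python scripts to look and compute and a shell command to move; the robot and the scene stay as the last step left them, time stands still between calls to the robot, and variables do not carry over. Pictures are saved under pics/ and viewed, at most 10 in all, crops included, and the job is handed in when it is done.

```bash
mkdir -p pics
python3 - <<'E'
from station import r, optics
import cv2, numpy as np
np.set_printoptions(precision=3,suppress=True)
print(r.sense())
for n in ("scene","top"):
    cv2.imwrite(f"pics/{n}0.png",optics.capture(n)); c=optics.calibration(n); print(n,c, "pos",-np.array(c["R"]).T@np.array(c["t"]))
E
```

```text
{'t': 0.0, 'joint_positions': array([ 1.252,  0.69 , -0.195,  1.566,  0.157,  0.903, -0.215]), 'dq': array([-0.001, -0.001,  0.001,  0.   ,  0.001, -0.001,  0.   ]), 'joint_torque': array([  0.001, -52.756,  -1.267, -15.343,  -0.053,   0.006,   0.   ]), 'tcp_pos': array([ 215.728, -585.926,  251.893]), 'ee_rot': array([-3.091, -0.551,  0.001]), 'wrist_force': array([0.794, 0.149, 0.409]), 'torque': array([0.011, 0.053, 0.031]), 'gripper_force': 0.0, 'grip_width': 87.60514130241631}
scene {'camera_matrix': array([[465.669,   0.   , 314.555],
       [  0.   , 465.669, 251.683],
       [  0.   ,   0.   ,   1.   ]]), 'R': array([[-0.103,  0.995, -0.001],
       [ 0.634,  0.065, -0.771],
       [-0.767, -0.08 , -0.637]]), 't': array([  82.539, -303.912, 1440.052])} pos [1305.136   53.306  683.158]
top {'camera_matrix': array([[512.757,   0.   , 320.956],
       [  0.   , 512.757, 243.431],
       [  0.   ,   0.   ,   1.   ]]), 'R': array([[-0.024, -0.999, -0.031],
       [-0.996,  0.027, -0.082],
       [ 0.083,  0.029, -0.996]]), 't': array([ 16.828, 607.964, 929.205])} pos [529.334 -26.67  975.92 ]
```

View pics/scene0.png

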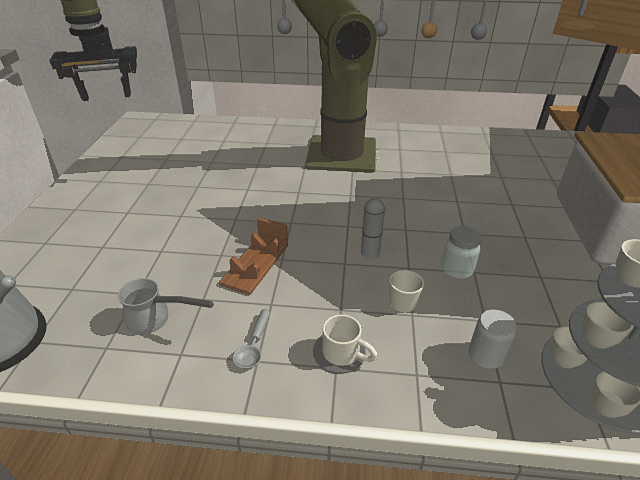

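View pics/top0.png

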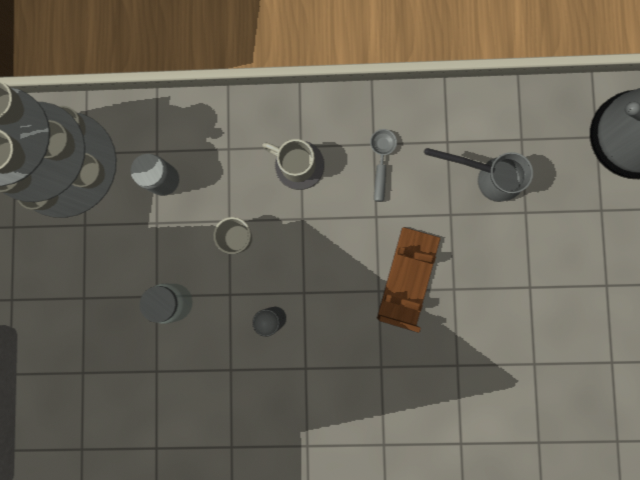

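The scene view shows the mill at about (372,228), the rest at (255,260), the jar at (461,252) and the cup at (406,290). In the top view the mill is at (266,322), and the rest is at (410,280) with its end board towards the robot.

```bash
cat > h.py <<'E'
import numpy as np, cv2
from station import r, optics, ticket
from scipy.spatial.transform import Rotation as R
np.set_printoptions(precision=2,suppress=True)
C={n:optics.calibration(n) for n in("scene","top")}
def ray(n,p):
    c=C[n];Rm=np.array(c["R"]);o=-Rm.T@np.array(c["t"])
    d=Rm.T@np.linalg.inv(c["camera_matrix"])@[p[0],p[1],1.];return o,d/np.linalg.norm(d)
def plane(n,p,z):
    o,d=ray(n,p);return o+d*(z-o[2])/d[2]
def two(p,q):
    (a,u),(b,v)=ray("scene",p),ray("top",q)
    s=np.linalg.lstsq(np.c_[u,-v],b-a,rcond=None)[0];x,y=a+s[0]*u,b+s[1]*v
    return (x+y)/2,np.linalg.norm(x-y)
def proj(n,X):
    c=C[n];v=np.array(c["R"])@X+np.array(c["t"]);v=np.array(c["camera_matrix"])@v;return v[:2]/v[2]
E
python3 - <<'E'
from h import *
S=cv2.imread("pics/scene0.png");T=cv2.imread("pics/top0.png")
def crop(im,x,y,w,h): return cv2.resize(im[y:y+h,x:x+w],(400,300),interpolation=cv2.INTER_CUBIC)
m=np.vstack([np.hstack([crop(S,320,190,100,75),crop(S,205,210,100,75)]),np.hstack([crop(T,220,285,100,75),crop(T,330,222,160,120)])])
cv2.imwrite("pics/m.png",np.clip(m*1.5,0,255).astype(np.uint8))
for n,I in(("scene",S),("top",T)):
    h=cv2.cvtColor(I,cv2.COLOR_BGR2HSV);k=cv2.inRange(h,(3,110,30),(18,255,255))
    if n=="scene":k[:200]=0;k[320:]=0;k[:,350:]=0
    else:k[:200]=0
    cs=max(cv2.findContours(k,0,2)[0],key=cv2.contourArea)
    print(n,cv2.contourArea(cs),cv2.boundingRect(cs),cv2.minAreaRect(cs),cv2.approxPolyDP(cs,2.0,True)[:,0].tolist())
E
```

```text
scene 2416.0 (220, 217, 68, 78) ((255.83920288085938, 256.54046630859375), (39.354881286621094, 85.8596420288086), 33.36636734008789) [[286, 225], [259, 217], [259, 234], [255, 232], [251, 236], [251, 246], [238, 260], [234, 256], [230, 260], [231, 269], [220, 284], [230, 288], [232, 285], [235, 288], [233, 289], [238, 288], [237, 290], [249, 294], [287, 245]]
top 3716.5 (378, 228, 62, 104) ((409.987548828125, 279.18896484375), (44.344051361083984, 97.45292663574219), 15.068489074707031) [[402, 228], [378, 318], [419, 331], [419, 327], [415, 325], [439, 238]]
```

View pics/m.png

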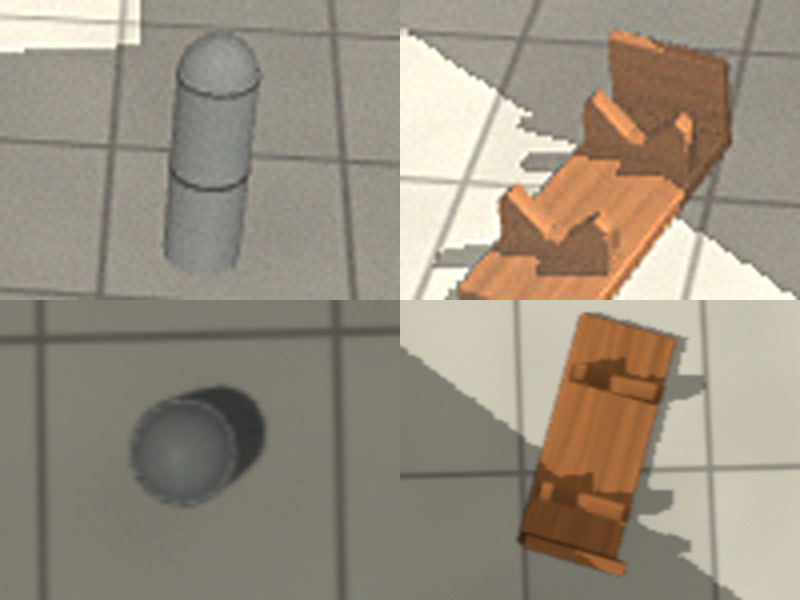

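Run:
```python
from h import *
m=plane("top",(266,323),125);print("mill rim centre",m)
print("mill foot scene: left/right edge near base", plane("scene",(320+202/4,190+275/4),0), "(near edge of foot; centre 22 further from cam)")
o,_=ray("scene",(370,258)); print("cam dir",(o-m)[:2]/np.linalg.norm((o-m)[:2]))
print("tip proj scene",proj("scene",[m[0],m[1],145]),"top",proj("top",[m[0],m[1],145]),"foot",proj("scene",[m[0],m[1],0]))
a=plane("top",(404,227.5),12);b=plane("top",(440,237.5),12)
c=plane("top",(378,319),62);d=plane("top",(420,332),62)
print(a,b,np.linalg.norm(a-b),c,d,np.linalg.norm(c-d))
# scene: board top corners (outer/inner unresolved), base open-end corners
S=lambda x,y:(205+(x-400)/4,210+y/4)
e=plane("scene",S(612,32),62);f=plane("scene",S(728,62),62)
g=plane("scene",(220,284.5),12);k=plane("scene",(249.5,292),12)
print("scene board",e,f,np.linalg.norm(e-f),"open end",g,k,np.linalg.norm(g-k))
op=(a+b)/2;bd=(c+d)/2;v=(bd-op)[:2];print("len",np.linalg.norm(v),"yaw",np.degrees(np.arctan2(v[1],v[0])),"yaw from widths",[np.degrees(np.arctan2(-(w[0]),w[1])) for w in(a-b,c-d)])
u=v/np.linalg.norm(v);cen=op[:2]+u*90;print("centre",cen,"u",u, "alt",bd[:2]-u*90)
print("rest_axis proj",proj("top",[*cen,52]),proj("scene",[*cen,52]))
T=cv2.imread("pics/top0.png")
```

```text
mill rim centre [470.63  92.24 125.  ]
mill foot scene: left/right edge near base [494.96  95.66   0.  ] (near edge of foot; centre 22 further from cam)
cam dir [ 1.   -0.05]
tip proj scene [374.21 198.7 ] top [264.29 323.9 ] foot [369.13 251.83]
[ 635.16 -155.43   12.  ] [ 614.44 -221.89   12.  ] 69.62022623927719 [468.9  -97.09  62.  ] [ 444.67 -169.75   62.  ] 76.59685994797898
scene board [ 450.17 -166.62   62.  ] [472.07 -96.09  62.  ] 73.85173756983802 open end [ 624.45 -216.27   12.  ] [ 640.   -150.39   12.  ] 67.68847999842059
len 176.8670857737914 yaw 161.80046272089058 yaw from widths [np.float64(-17.31839042850465), np.float64(-18.439471867594467)]
centre [ 539.3  -160.55] u [-0.95  0.31] alt [ 542.28 -161.53]
rest_axis proj [411.8  278.15] [253.02 245.79]
```

```bash
python3 -m inch '[[[0.5,-0.53,-0.2,0,0,0,1],[0.5,-0.53,-0.2,0,0,0,1],[0.5,-0.53,-0.2,0,0,0,1],[0.5,-0.53,-0.1,0,0,0,1],[0.5,-0.53,-0.1,0,0,0,1],[0.5,-0.53,-0.1,0,0,0,1]]]'
cat > lg.py <<'E'
from h import *; import json
s=r.sense(); open("log.jsonl","a").write(json.dumps([list(map(float,s[k])) for k in("joint_positions","tcp_pos","ee_rot")])+"\n"); M=R.from_rotvec(s["ee_rot"]).as_matrix()
print("t",s["t"],"q",s["joint_positions"],"tcp",s["tcp_pos"],"\nx",M[:,0],"y",M[:,1],"z",M[:,2],"w",s["grip_width"],s["gripper_force"],"F",s["wrist_force"])
E
python3 lg.py
```

```text
t: 0.85
tcp_pos: [319.3, -343.8, 306.8]
ee_rot: [-3.093, -0.551, 0.0]
wrist_force: [1.2, 0.1, -0.1]
grip_width: 88.0
gripper_force: 0.0
t 0.85 q [ 0.87  0.41 -0.21  1.94  0.12  0.8  -0.63] tcp [ 319.26 -343.77  306.75] 
x [ 0.94  0.35 -0.  ] y [ 0.35 -0.94 -0.  ] z [-0.  0. -1.] w 87.99099796738682 0.0 F [ 1.16  0.11 -0.13]
```

```bash
python3 -m inch '[[[0.5,-0.53,-0.1,0,0,0,1],[0.5,-0.53,-0.1,0,0,0,1],[0.5,-0.53,-0.1,0,0,0,1],[0.5,-0.53,0,0,0,0,1],[0.5,-0.53,0,0,0,0,1],[0,0,0,0,0,0,1]]]'; python3 lg.py;  python3 -m inch '[[[0,0,0,1,0,0,1],[0,0,0,1,0,0,1],[0,0,0,1,0,0,1],[0,0,0,1,0,0,1],[0,0,0,0,0,0,1]]]'; python3 lg.py; python3 -m inch '[[[0,0,0,0,1,0,1],[0,0,0,0,1,0,1],[0,0,0,0,1,0,1],[0,0,0,0,1,0,1],[0,0,0,0,0,0,1]]]'; python3 lg.py
```

```text
t: 1.6
tcp_pos: [406.0, -140.9, 324.7]
ee_rot: [-3.09, -0.562, -0.001]
wrist_force: [-0.2, -0.5, -0.1]
grip_width: 88.0
gripper_force: 0.0
t 1.6 q [ 0.42  0.34 -0.26  2.01  0.12  0.8  -1.12] tcp [ 405.97 -140.89  324.74] 
x [0.94 0.35 0.  ] y [ 0.35 -0.94 -0.  ] z [ 0.  0. -1.] w 87.97427079370074 0.0 F [-0.18 -0.52 -0.12]
t: 2.22
tcp_pos: [404.3, -146.6, 323.6]
ee_rot: [-2.705, -0.475, 0.099]
wrist_force: [-0.1, 0.2, 0.1]
grip_width: 88.2
gripper_force: 0.0
t 2.225 q [ 0.67  0.5  -0.36  1.82 -0.15  1.11 -0.8 ] tcp [ 404.3  -146.64  323.58] 
x [ 0.94  0.34 -0.  ] y [ 0.31 -0.87 -0.39] z [-0.13  0.37 -0.92] w 88.20212856979867 0.0 F [-0.12  0.2   0.09]
t: 2.85
tcp_pos: [402.7, -144.5, 324.3]
ee_rot: [-2.628, -0.354, -0.431]
wrist_force: [-0.5, 0.6, 1.0]
grip_width: 88.5
gripper_force: 0.0
t 2.85 q [ 0.98  0.45 -0.53  2.06 -0.49  0.77 -0.44] tcp [ 402.72 -144.45  324.34] 
x [0.92 0.17 0.36] y [ 0.32 -0.87 -0.39] z [ 0.24  0.47 -0.85] w 88.46754194447115 0.0 F [-0.46  0.59  1.  ]
```

```bash
cat > kin.py <<'E'
from h import *; import json
from scipy.optimize import least_squares
def fk(q,p,s):
    o1,d1,a2,d3,a4,d5,a6,d7,o7=p
    X=np.zeros(3);M=np.eye(3)
    def go(rot,v):
        nonlocal X,M; M=M@rot.as_matrix(); X=X+M@np.array(v)
    Z=lambda a:R.from_euler('z',a); Y=lambda a:R.from_euler('y',a)
    go(Z(s[0]*q[0]+o1),[0,0,d1]);go(Y(q[1]),[a2,0,0]);go(Z(s[1]*q[2]),[0,0,d3]);go(Z(0),[a4,0,0])
    go(Y(q[3]),[-a4,0,0]);go(Z(s[2]*q[4]),[0,0,d5]);go(Y(q[5]),[a6,0,0]);go(Z(s[3]*q[6]+o7),[0,0,d7])
    return X,M
def fit():
    D=[json.loads(l) for l in open("log.jsonl")]
    D.append([[1.252,.69,-.195,1.566,.157,.903,-.215],[215.728,-585.926,251.893],[-3.091,-.551,.001]])
    best=None
    import itertools
    for s in itertools.product([1,-1],repeat=4):
        for o1 in(0,-2.5):
          def f(p):
            e=[]
            for q,x,w in D:
                X,M=fk(q,p,s);e+=list(X-x);e+=list(300*(M-R.from_rotvec(w).as_matrix()).ravel())
            return e
          for o7 in(0,1.57,3.14,-1.57):
            S=least_squares(f,[o1,300,0,350,0,350,0,250,o7],loss='soft_l1',f_scale=5)
            if best is None or S.cost<best[0]:best=(S.cost,S.x,s,np.abs(f(S.x)).max())
    return best
if __name__=="__main__":
    b=fit();print(b);json.dump([b[1].tolist(),list(b[2])],open("kin.json","w"))
E
python3 kin.py
```

```text
(np.float64(177.44747437291596), array([ -0.06, 442.07,  93.16, 555.18, -59.6 , 381.01,  10.5 , 321.57,
         1.51]), (-1, -1, -1, -1), np.float64(8.543025676676422))
```

```bash
cat > kin2.py <<'E'
from h import *; import json
from kin import fk
from scipy.optimize import least_squares
s=(-1,-1,-1,-1)
def fk2(q,P): return fk(np.array(q)+np.r_[0,P[9:14],0],P[:9],s)
def fit(D):
    def f(P):
        e=[]
        for q,x,w in D:
            X,M=fk2(q,P);e+=list(X-x);e+=list(300*(R.from_matrix(M).inv()*R.from_rotvec(w)).as_rotvec())
        return np.r_[e,(P[[2,4,6]])*.02,P[9:14]*20]
    return least_squares(f,[0,350,0,400,0,400,0,250,1.57]+[0]*5),f
if __name__=="__main__":
    D=[json.loads(l) for l in open("log.jsonl")]
    D.append([[1.252,.69,-.195,1.566,.157,.903,-.215],[215.728,-585.926,251.893],[-3.091,-.551,.001]])
    S,f=fit(D);print(S.x);print(np.array(f(S.x))[:-8].reshape(-1,6));json.dump(S.x.tolist(),open("kin2.json","w"))
E
python3 kin2.py
```

```text
[ -0.1  410.74  71.67 552.94 -32.88 368.26   0.39 323.18   1.53  -0.04
  -0.04   0.04   0.02   0.01]
[[ 2.    2.13 -0.88 -1.18  2.88 -0.66]
 [ 1.71  1.02 -0.2   1.59  4.07 -0.38]
 [ 1.55  1.66  1.07  0.81 -1.99  0.21]
 [-2.5  -0.3   2.21  5.4  -0.48  3.22]
 [-2.19 -0.65 -2.19 -1.94 -1.31 -2.39]]
```

```bash
cat > ik.py <<'E'
from kin2 import *
P=np.array(json.load(open("kin2.json")))
lo=np.array([-3.01,-.46,-1.47,.13,-1,.04,-2.66]);hi=np.array([3.01,2.08,1.51,2.56,4.14,2.09,2.66])
rng=np.random.default_rng(0)
def ik(X,M,q0s,m=.06):
    best=None
    for q0 in q0s:
        def f(q):
            x,N=fk2(q,P);return np.r_[x-X,300*R.from_matrix(N.T@M).as_rotvec(),2*(q-(lo+hi)/2)/(hi-lo)]
        S=least_squares(f,np.clip(q0,lo+m,hi-m),bounds=(lo+m-1e-6,hi-m+1e-6),max_nfev=60)
        e=np.abs(S.fun[:6]).max()
        if best is None or e<best[0]: best=(e,S.x)
        if e<2:break
    return best
def seeds(n): return [lo+(hi-lo)*rng.random(7) for _ in range(n)]
def grasp(psi,al,flip):
    z=np.array([np.cos(psi)*np.cos(al),np.sin(psi)*np.cos(al),-np.sin(al)])
    y=np.array([-np.sin(psi),np.cos(psi),0])*flip
    return np.c_[np.cross(y,z),y,z]
def final(M,e):
    m=M.T@[0,0,1.]
    for s in(1,-1):
        y=s*np.array([-e[1],e[0],0]); w=np.cross(e,y)
        # tool axes: m and y_tool and m x y_tool  -> e,y,e x y
        A=np.c_[m,[0,1,0],np.cross(m,[0,1,0])];B=np.c_[e,y,w];N=B@np.linalg.inv(A)
        if N[2,2]<0:return N
E
python3 - <<'E'
from ik import *
g=np.array([470.6,92.2,72]);e=-np.array([-.951,.309,0]);gf=np.array([541-2,-161+.6,55])
for al in (0,10,20):
  for psi in range(-120,180,30):
    for fl in(1,-1):
      M=grasp(np.radians(psi),np.radians(al),fl)
      b=ik(g+5*M[:,2],M,seeds(8))
      if b[0]<6:
        N=final(M,e);c=ik(gf+5*N[:,2],N,[b[1]]+seeds(8));print(al,psi,fl,"%.1f"%b[0],b[1],"F %.1f"%c[0],c[1])
E
```

```text
0 -120 1 0.0 [-0.73  1.58  0.3   0.99  0.43  1.98 -1.13] F 0.0 [ 0.57  1.05 -0.68  1.79  1.01  0.71  0.56]
0 -120 -1 0.0 [-0.66  1.56  0.13  0.99  0.53  2.03  1.9 ] F 0.0 [ 0.19  0.93  0.04  1.82 -0.02  0.38 -1.64]
0 -90 1 0.0 [-0.97  1.52  0.34  1.36  0.67  1.57 -1.21] F 0.0 [ 0.53  1.03 -0.6   1.8   0.95  0.65  0.61]
0 -90 -1 0.0 [-0.87  1.5   0.14  1.36  0.79  1.68  1.81] F 0.0 [ 0.04  0.95  0.32  1.82 -0.55  0.44 -1.13]
0 -60 1 0.0 [-1.13  1.52  0.3   1.74  1.08  1.28 -1.6 ] F 0.0 [ 0.48  1.   -0.5   1.81  0.85  0.58  0.69]
0 -60 -1 0.0 [-1.05  1.5   0.18  1.75  1.14  1.4   1.48] F 0.0 [ 0.33  0.95 -0.21  1.82  0.47  0.43 -2.1 ]
0 -30 1 0.0 [-1.2   1.66  0.28  2.1   1.63  1.32 -2.23] F 0.0 [ 0.57  1.05 -0.68  1.79  1.01  0.71  0.56]
0 -30 -1 0.0 [-1.21  1.66  0.3   2.1   1.63  1.31  0.92] F 0.0 [ 0.39  0.96 -0.32  1.82  0.64  0.47 -2.26]
0 0 -1 0.0 [-1.24  2.02  0.55  2.31  2.05  1.62  0.26] F 0.0 [ 0.03  0.95  0.35  1.82 -0.59  0.45 -1.09]
0 60 -1 0.0 [ 1.22  2.02 -1.04  1.96 -0.3   0.29  0.86] F 0.0 [ 0.17  0.93  0.08  1.82 -0.09  0.38 -1.57]
0 90 1 0.0 [ 0.56  1.52 -0.29  1.64
[... 4080 characters left out ...]
 -1.33] F 0.0 [ 0.25  1.05 -0.06  1.48  0.08  0.95 -1.72]
20 90 1 0.0 [ 0.73  1.44 -0.68  1.8  -0.55  0.7  -2.23] F 0.0 [ 0.44  1.1  -0.46  1.47  0.44  1.04  1.1 ]
20 90 -1 0.0 [ 0.81  1.51 -0.83  1.78 -0.3   0.65  0.67] F 0.0 [ 0.22  1.04 -0.    1.49  0.01  0.95 -1.66]
20 120 1 0.0 [ 0.28  1.32 -0.18  1.45 -0.61  1.38 -2.01] F 0.0 [ 0.53  1.16 -0.68  1.46  0.63  1.14  0.94]
20 120 -1 0.0 [ 0.52  1.45 -0.68  1.43 -0.19  1.24  0.72] F 0.0 [ 0.22  1.04 -0.    1.49  0.01  0.95 -1.66]
20 150 1 0.0 [ 0.04  1.38 -0.1   1.15 -0.36  1.74 -1.95] F 0.0 [ 0.44  1.1  -0.47  1.47  0.45  1.05  1.09]
20 150 -1 0.0 [ 0.18  1.43 -0.43  1.14 -0.15  1.69  0.96] F 0.0 [ 0.21  1.04  0.01  1.49  0.01  0.95 -1.66]
```

```bash
cat > to.py <<'E'
from h import *
def plan(M2,X2,X=None):
    s=r.sense();M=R.from_rotvec(s["ee_rot"]).as_matrix()
    w=R.from_matrix(M.T@M2).as_rotvec()
    d=np.array(X2)-s["tcp_pos"]
    print("rot tool units",w/.1,"norm",np.linalg.norm(w),"shift before rot",M.T@d/60,"after rot",M2.T@d/60,"d",d)
E
python3 - <<'E'
from ik import *; from to import plan
M=grasp(np.radians(90),np.radians(17),-1);g=np.array([471,93,72.])
print(M)
plan(M,g-95*M[:,2]+[0,0,100]); print("pregrasp",g-95*M[:,2])
for n,p,z in(("cup",(233,236),60),("jar",(159,304),95),("tin",(149,172),90),("handlecup",(296,160),60)):
    print(n,plane("top",p,z))
q=[r.sense()["joint_positions"]]
print(ik(g-95*M[:,2]+[0,0,100],M,q+seeds(3)),ik(g-95*M[:,2],M,q+seeds(3)))
# V peaks by two views: rest frame (x=-43/+47, y=+-33, z=47)
S=lambda x,y:(205+(x-400)/4,210+y/4); T=lambda x,y:(330+(x-400)/2.5,222+(y-300)/2.5)
for a,b in(((515,187),(658,383)),((600,215),(577,365)),((595,95),(625,510)),((685,118),(545,487))): print(two(S(*a),T(*b)))
E
```

```text
[[ 0.    1.    0.  ]
 [ 0.29 -0.    0.96]
 [ 0.96 -0.   -0.29]]
rot tool units [  6.66   5.15 -10.78] norm 1.3672349769164762 shift before rot [ 0.73 -0.95  3.18] after rot [-1.27  1.14  2.94] d [  68.28  146.6  -124.56]
pregrasp [471.     2.15  99.78]
cup [623.04 158.69  60.  ]
jar [505.12 281.17  95.  ]
tin [738.1  301.26  90.  ]
handlecup [758.87  41.96  60.  ]
(np.float64(0.005391898305617815), array([ 0.82,  1.18, -0.59,  1.77, -0.63,  1.05,  0.89])) (np.float64(0.0023882904315541964), array([ 0.84,  1.38, -0.6 ,  1.68, -0.5 ,  0.98,  0.9 ]))
(array([ 578.83, -197.01,   51.53]), np.float64(6.741109272030641))
(array([ 594.19, -144.22,   49.49]), np.float64(1.8873192438709165))
(array([ 488.93, -172.04,   45.8 ]), np.float64(4.187052628038347))
(array([ 506.9 , -116.43,   47.63]), np.float64(1.9498249841051936))
```

```bash
python3 -m inch '[[[0,0,0,0.44,0.34,-0.72,1],[0,0,0,0.44,0.34,-0.72,1],[0,0,0,0.44,0.34,-0.72,1],[0,0,0,0.44,0.34,-0.72,1],[0,0,0,0.44,0.34,-0.72,1],[0,0,0,0.44,0.34,-0.72,1],[0,0,0,0.44,0.34,-0.72,1],[0,0,0,0.44,0.34,-0.72,1],[0,0,0,0.44,0.34,-0.72,1],[0,0,0,0.44,0.34,-0.72,1],[0,0,0,0.44,0.34,-0.72,1],[0,0,0,0.44,0.34,-0.72,1],[0,0,0,0.44,0.34,-0.72,1],[0,0,0,0.44,0.34,-0.72,1],[0,0,0,0.44,0.34,-0.72,1],[0,0,0,0,0,0,1]]]' >/dev/null; python3 lg.py
python3 - <<'E'
from ik import *; from to import plan
M=grasp(np.radians(90),np.radians(17),-1);g=np.array([471,93,72.])
plan(M,g-95*M[:,2]+[0,0,60])
E
```

```text
t 4.85 q [ 1.26  1.05 -0.98  1.73 -0.34  1.28  0.54] tcp [ 405.74 -143.9   323.74] 
x [-0.    0.3   0.95] y [1. 0. 0.] z [-0.    0.95 -0.3 ] w 87.964292079212 0.0 F [0.35 0.52 0.27]
rot tool units [-0.02  0.08  0.03] norm 0.008601437024704083 shift before rot [-1.88  1.09  3.14] after rot [-1.9   1.09  3.13] d [  65.26  146.05 -163.97]
```

```bash
python3 -m inch '[[[-0.38,0.22,0.63,0,0,0,1],[-0.38,0.22,0.63,0,0,0,1],[-0.38,0.22,0.63,0,0,0,1],[-0.38,0.22,0.63,0,0,0,1],[-0.38,0.22,0.63,0,0,0,1],[0,0,0,0,0.08,0,1],[0,0,0,0,0,0,1]]]' >/dev/null; python3 lg.py
python3 - <<'E'
from ik import *; from to import plan
M=grasp(np.radians(90),np.radians(17),-1);g=np.array([471,93,72.])
plan(M,g-95*M[:,2])
S=optics.capture("scene");T=optics.capture("top")
cv2.imwrite("pics/b.png",np.hstack([cv2.resize(S[120:420,120:520],(400,300)),cv2.resize(T[180:420,180:500],(400,300))]))
E
```

```text
t 5.725 q [ 0.99  1.32 -0.94  1.85 -0.33  0.81  0.64] tcp [471.56   1.71 160.08] 
x [-0.    0.29  0.96] y [1. 0. 0.] z [ 0.    0.96 -0.29] w 88.10139378075372 0.0 F [-0.56  0.1   1.14]
rot tool units [ 0.   -0.    0.04] norm 0.003952556253667072 shift before rot [-0.96 -0.01  0.3 ] after rot [-0.96 -0.01  0.3 ] d [ -0.56   0.44 -60.31]
```

View pics/b.png

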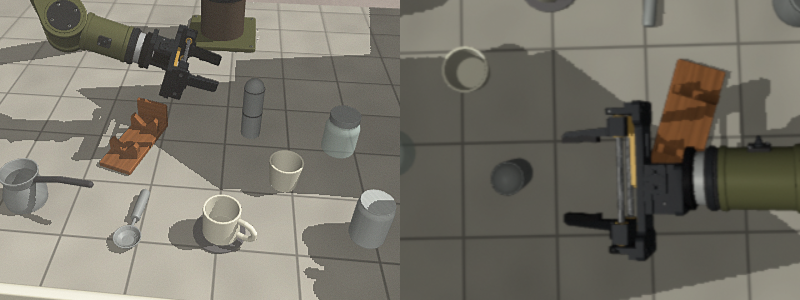

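Left panel: the gripper is at about (190,65), clear above the ledge. Right panel: the open fingers at rows 137 and 218 straddle the mill, centred at about (511,178). Next I lower, advance and close.

```bash
python3 -m inch '[[[-0.48,0,0.15,0,0,0,1],[-0.48,0,0.15,0,0,0,1],[0,0,0.4,0,0,0,1],[0,0,0.4,0,0,0,1],[0,0,0.4,0,0,0,1],[0,0,0.3,0,0,0,1],[0,0,0.15,0,0,0,1],[0,0,0,0,0,0,1],[0,0,0,0,0,0,1]]]' >/dev/null; python3 lg.py; python3 -m inch '[[[0,0,0,0,0,0,0.4],[0,0,0,0,0,0,0.4],[0,0,0,0,0,0,0.4],[0,0,0,0,0,0,0.4],[0,0,0,0,0,0,0.4],[0,0,0,0,0,0,0.4]]]' 30;python3 lg.py
```

```text
t 6.95 q [ 0.87  1.51 -0.95  1.91 -0.32  0.53  0.72] tcp [472.25  96.4   70.77] 
x [-0.    0.29  0.96] y [ 1. -0.  0.] z [ 0.    0.96 -0.29] w 88.365912113331 0.0 F [ 0.29 -0.14  0.07]
t: 7.7
tcp_pos: [471.3, 97.6, 70.8]
ee_rot: [-1.42, -1.427, -1.058]
wrist_force: [-1.6, -0.1, 1.4]
grip_width: 42.7
gripper_force: 29.9
t 7.7 q [ 0.87  1.51 -0.95  1.91 -0.32  0.53  0.72] tcp [471.3   97.56  70.81] 
x [-0.    0.29  0.96] y [1. 0. 0.] z [-0.    0.96 -0.29] w 42.71319280613205 29.949964731931686 F [-1.59 -0.11  1.4 ]
```

```bash
python3 -m inch '[[[0.2,0,-0.06,0,0,0,0.4],[0.6,0,-0.18,0,0,0,0.4],[0.6,0,-0.18,0,0,0,0.4],[0.6,0,-0.18,0,0,0,0.4],[0.5,0,-0.15,0,0,0,0.4],[0.4,0,-0.12,0,0,0,0.4],[0,0,0,0,0,0,0.4]]]' ; python3 lg.py
python3 - <<'E'
from ik import *; from to import plan
s=r.sense();M=R.from_rotvec(s["ee_rot"]).as_matrix();e=np.array([.951,-.309,0]);N=final(M,e);print(N)
gf=np.array([542.5-2,-160+.6,52.]);plan(N,gf+5*N[:,2]+[0,0,170])
q=s["joint_positions"]
for k in np.linspace(0,1,6):
    Mk=M@R.from_rotvec(k*R.from_matrix(M.T@N).as_rotvec()).as_matrix();b=ik(s["tcp_pos"],Mk,[q]);q=b[1];print(b)
print(ik(gf+5*N[:,2],N,[q]))
S=optics.capture("scene");T=optics.capture("top")
cv2.imwrite("pics/c.png",np.hstack([cv2.resize(S[60:300,220:540],(400,300)),cv2.resize(T[180:420,180:500],(400,300))]))
E
```

```text
t: 8.57
tcp_pos: [470.9, 98.2, 253.7]
ee_rot: [-1.421, -1.431, -1.06]
wrist_force: [-0.3, -0.2, -3.0]
grip_width: 43.0
gripper_force: 30.0
t 8.575 q [ 0.91  1.2  -1.11  2.01 -0.47  0.61  0.56] tcp [470.94  98.17 253.68] 
x [-0.01  0.29  0.96] y [1.   0.   0.01] z [ 0.    0.96 -0.29] w 43.0117863014438 29.954253807663918 F [-0.27 -0.23 -2.98]
[[ 0.91 -0.31 -0.28]
 [-0.29 -0.95  0.09]
 [-0.29  0.   -0.96]]
rot tool units [ -9.48 -10.52  17.97] norm 2.2876687357041927 shift before rot [-1.84  1.13 -3.92] after rot [ 2.45  3.72 -0.11] d [  68.16 -257.13  -36.46]
(np.float64(0.01768281203379729), array([ 0.78,  1.15, -0.83,  1.91, -0.67,  0.8 ,  0.77]))
(np.float64(0.007788524322302187), array([ 0.72,  0.94, -0.75,  2.08, -0.94,  0.56,  0.59]))
(np.float64(0.007710972609524844), array([ 0.59,  0.74, -0.71,  2.16, -0.94,  0.37,  0.07]))
(np.float64(0.006227777179251451), array([ 0.03,  0.53,  0.01,  2.13, -0.94,  0.59, -0.35]))
(np.float64(0.004080162101899987), array([-0.16,  0.52,  0.09,  1.97, -0.44,  0.72, -1.29]))
(np.float64(0.001054009502372784), array([-0.25,  0.62,  0.1 ,  1.76, -0.19,  1.03, -1.92]))
(np.float64(0.0012538224371565453), array([ 0.22,  1.03, -0.  ,  1.53,  0.02,  0.87, -1.67]))
```

View pics/c.png

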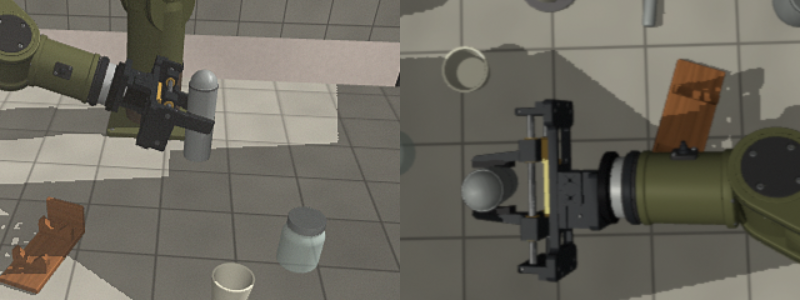

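The mill is held upright at crop (200,115) on the left and (483,190) on the right. The bystanders and the rest have not moved.

Run:
```python
from ik import *
s=r.sense();M=R.from_rotvec(s["ee_rot"]).as_matrix();e=np.array([.951,-.309,0]);N=final(M,e)
K=M@R.from_euler('y',0).as_matrix()
def follow(poses,q):
    for X,A in poses:
        def f(z):
            x,B=fk2(z,P);return np.r_[x-X,300*R.from_matrix(B.T@A).as_rotvec(),1.0*(z-q)]
        S=least_squares(f,q,bounds=(lo,hi));q=S.x;print("%.1f"%np.abs(S.fun[:6]).max(),q,"margin %.2f"%min((q-lo).min(),(hi-q).min()))
# pitch about tool y: sign such that z goes down
for sg in(1,-1):
    A=M@R.from_euler('y',sg*np.pi/2).as_matrix()
    if A[2,2]<-.5: break
print("pitch sign",sg,"yaw tool rotvec after pitch",R.from_matrix(A.T@N).as_rotvec(), "world",R.from_matrix(N@A.T).as_rotvec())
wy=R.from_matrix(N@A.T).as_rotvec()
for X0 in([470,98,254],[470,0,270],[520,-60,260]):
    X0=np.array(X0,float);print(X0)
    pos=[(X0,M)]+[(X0,M@R.from_euler('y',sg*k).as_matrix()) for k in np.linspace(.3,np.pi/2,5)]
    pos+=[(X0,R.from_rotvec(wy*k).as_matrix()@A) for k in np.linspace(.2,1,5)]
    follow(pos,np.clip(s["joint_positions"],lo,hi))
```

```text
pitch sign -1 yaw tool rotvec after pitch [ 0.55 -0.    1.8 ] world [ 0.    0.   -1.88]
[470.  98. 254.]
0.0 [ 0.86  1.24 -1.02  1.89 -0.44  0.72  0.51] margin 0.45
0.0 [ 0.75  0.99 -0.93  1.95 -0.41  0.62  0.39] margin 0.54
0.0 [ 0.55  0.74 -0.76  2.   -0.34  0.57  0.21] margin 0.53
0.0 [ 0.23  0.57 -0.49  2.01 -0.16  0.57 -0.06] margin 0.53
0.0 [-0.15  0.5  -0.19  1.98  0.12  0.65 -0.41] margin 0.58
0.0 [-0.48  0.55  0.03  1.92  0.37  0.81 -0.72] margin 0.64
0.0 [-0.48  0.59  0.1   1.84  0.23  0.91 -0.92] margin 0.72
0.0 [-0.47  0.61  0.17  1.77  0.09  1.   -1.12] margin 0.79
0.0 [-0.45  0.63  0.24  1.74 -0.05  1.06 -1.32] margin 0.82
0.0 [-0.43  0.64  0.31  1.73 -0.2   1.08 -1.53] margin 0.80
0.0 [-0.41  0.64  0.38  1.76 -0.34  1.08 -1.73] margin 0.66
[470.   0. 270.]
0.0 [ 0.99  1.2  -0.98  1.77 -0.37  0.98  0.49] margin 0.49
0.0 [ 0.91  0.98 -0.91  1.84 -0.31  0.86  0.39] margin 0.56
0.0 [ 0.75  0.75 -0.8   1.9  -0.22  0.76  0.24] margin 0.66
0.0 [ 0.5   0.57 -0.61  1.96 -0.06  0.69  0.01] margin 0.60
0.0 [ 0.16  0.48 -0.36  1.99  0.21  0.7  -0.33] margin 0.57
0.0 [-0.18  0.5  -
[... 318 characters left out ...]
1.08 -1.7 ] margin 0.80
[520. -60. 260.]
0.0 [ 0.97  1.24 -0.93  1.54 -0.34  1.18  0.46] margin 0.54
0.0 [ 0.9   1.04 -0.87  1.63 -0.25  1.04  0.38] margin 0.60
0.0 [ 0.78  0.84 -0.77  1.71 -0.14  0.91  0.25] margin 0.70
0.0 [ 0.57  0.67 -0.61  1.79  0.02  0.81  0.05] margin 0.77
0.0 [ 0.28  0.57 -0.39  1.85  0.26  0.77 -0.24] margin 0.71
0.0 [-0.04  0.56 -0.18  1.88  0.54  0.82 -0.58] margin 0.68
0.0 [-0.07  0.6  -0.1   1.78  0.41  0.93 -0.79] margin 0.78
0.0 [-0.08  0.63 -0.02  1.7   0.27  1.03 -1.  ] margin 0.86
0.0 [-0.07  0.66  0.05  1.64  0.13  1.1  -1.22] margin 0.92
0.0 [-0.05  0.67  0.12  1.6  -0.01  1.15 -1.43] margin 0.94
0.0 [-0.03  0.68  0.19  1.6  -0.15  1.16 -1.65] margin 0.85
```

```bash
python3 -m inch '[[[0,0,0,0,-0.92,0,0.4],[0,0,0,0,-0.92,0,0.4],[0,0,0,0,-0.92,0,0.4],[0,0,0,0,-0.92,0,0.4],[0,0,0,0,-0.92,0,0.4],[0,0,0,0,-0.92,0,0.4],[0,0,0,0,-0.92,0,0.4],[0,0,0,0,-0.92,0,0.4],[0,0,0,0,-0.92,0,0.4],[0,0,0,0,-0.92,0,0.4],[0,0,0,0,-0.92,0,0.4],[0,0,0,0,-0.92,0,0.4],[0,0,0,0,-0.92,0,0.4],[0,0,0,0,-0.92,0,0.4],[0,0,0,0,-0.92,0,0.4],[0,0,0,0,-0.92,0,0.4],[0,0,0,0,-0.92,0,0.4],[0,0,0,0,0,0,0.4]]]' ; python3 lg.py; python3 kin2.py | tail -3
```

```text
t: 10.92
tcp_pos: [469.9, 100.4, 250.6]
ee_rot: [2.06, 2.072, -0.298]
wrist_force: [0.2, 0.6, -2.4]
grip_width: 42.8
gripper_force: 30.0
t 10.925 q [-0.53  0.56  0.08  1.95  0.31  0.79 -0.68] tcp [469.85 100.38 250.57] 
x [-0.01  0.96 -0.28] y [1.   0.01 0.  ] z [ 0.   -0.28 -0.96] w 42.78893999496408 29.989073574543 F [ 0.22  0.56 -2.44]
 [ -0.52  -5.59  -0.14   4.69   5.54   4.36]
 [-12.65   6.22   0.84  -6.37   9.45  -2.99]
 [ -1.2   -3.71  -7.52  -5.6    9.66  -2.34]]
```

```bash
python3 -m inch '[[[0,0,0,0.27,0,0.9,0.4],[0,0,0,0.27,0,0.9,0.4],[0,0,0,0.27,0,0.9,0.4],[0,0,0,0.27,0,0.9,0.4],[0,0,0,0.27,0,0.9,0.4],[0,0,0,0.27,0,0.9,0.4],[0,0,0,0.27,0,0.9,0.4],[0,0,0,0.27,0,0.9,0.4],[0,0,0,0.27,0,0.9,0.4],[0,0,0,0.27,0,0.9,0.4],[0,0,0,0.27,0,0.9,0.4],[0,0,0,0.27,0,0.9,0.4],[0,0,0,0.27,0,0.9,0.4],[0,0,0,0.27,0,0.9,0.4],[0,0,0,0.27,0,0.9,0.4],[0,0,0,0.27,0,0.9,0.4],[0,0,0,0.27,0,0.9,0.4],[0,0,0,0.27,0,0.9,0.4],[0,0,0,0.27,0,0.9,0.4],[0,0,0,0.27,0,0.9,0.4]]]' ; python3 lg.py;  python3 - <<'E'
from ik import *; from to import plan
e=np.array([.951,-.309,0]);N=final(grasp(np.pi/2,np.radians(17),-1),e);print(N)
gf=np.array([542.5-2,-160+.6,52.]);plan(N,gf+5*N[:,2]+[0,0,100])
E
```

```text
t: 13.42
tcp_pos: [470.7, 97.0, 251.8]
ee_rot: [-3.023, 0.475, 0.439]
wrist_force: [-0.7, 0.4, -2.9]
grip_width: 42.8
gripper_force: 30.0
t 13.425 q [-0.45  0.65  0.42  1.8  -0.42  1.05 -1.69] tcp [470.71  96.96 251.79] 
x [ 0.91 -0.29 -0.29] y [-0.31 -0.95 -0.01] z [-0.27  0.09 -0.96] w 42.84359992972616 29.985511600971222 F [-0.72  0.42 -2.95]
[[ 0.91 -0.31 -0.28]
 [-0.3  -0.95  0.09]
 [-0.29  0.   -0.96]]
rot tool units [-0.05 -0.08  0.03] norm 0.009360253000395573 shift before rot [2.79 3.72 0.97] after rot [2.81 3.7  0.96] d [  68.4  -255.9  -104.57]
```

```bash
python3 -m inch '[[[0.47,0.62,0.16,-0.05,-0.08,0,0.4],[0.47,0.62,0.16,0,0,0,0.4],[0.47,0.62,0.16,0,0,0,0.4],[0.47,0.62,0.16,0,0,0,0.4],[0.47,0.62,0.16,0,0,0,0.4],[0.47,0.62,0.16,0,0,0,0.4],[0,0,0,0,0,0,0.4],[0,0,0,0,0,0,0.4]]]' ; python3 lg.py;  python3 - <<'E'
from ik import *; from to import plan
e=np.array([.951,-.309,0]);N=final(grasp(np.pi/2,np.radians(17),-1),e)
gf=np.array([542.5-2,-160+.6,52.]);plan(N,gf+5*N[:,2])
S=optics.capture("scene");T=optics.capture("top");cv2.imwrite("pics/s_hi.png",S);cv2.imwrite("pics/t_hi.png",T)
cv2.imwrite("pics/d.png",np.hstack([cv2.resize(S[160:310,190:350],(400,375),interpolation=2),cv2.resize(T[205:355,330:490],(400,375),interpolation=2)]))
E
```

```text
t: 14.42
tcp_pos: [541.3, -158.4, 147.4]
ee_rot: [-3.025, 0.469, 0.453]
wrist_force: [0.4, -0.1, -2.8]
grip_width: 42.5
gripper_force: 30.0
t 14.425 q [ 0.02  0.91  0.4   1.58 -0.36  1.03 -1.32] tcp [ 541.27 -158.45  147.36] 
x [ 0.91 -0.29 -0.29] y [-0.3  -0.95 -0.  ] z [-0.28  0.09 -0.96] w 42.478088076941134 29.988923147320747 F [ 0.43 -0.09 -2.82]
rot tool units [0.   0.01 0.07] norm 0.006675151060428173 shift before rot [0.46 0.02 1.6 ] after rot [0.46 0.02 1.61] d [  -2.16   -0.5  -100.14]
```

View pics/d.png

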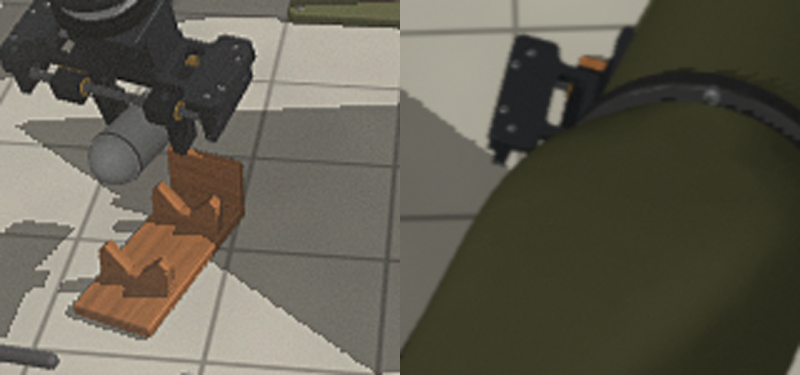

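Run:
```python
from h import *
s=r.sense();M=R.from_rotvec(s["ee_rot"]).as_matrix();g=s["tcp_pos"]-5*M[:,2]
al=np.radians(17);m=np.array([np.cos(al),0,-np.sin(al)]);e=M@m;print("mill axis",e,"grasp",g)
t=g+72.7*e;print("tip px crop",(proj("scene",t)-[190,160])*2.5,"dome base ctr px",(proj("scene",g+52.7*e)-[190,160])*2.5)
c=np.array([542,-160,0.]);u=np.array([-.951,.309,0]);n=np.array([-.309,-.951,0])
pt=lambda x,y,z:(proj("scene",c+x*u+y*n+[0,0,z])-[190,160])*2.5
print("open base corners z12",pt(-90,37,12),pt(-90,-37,12),"V open peaks",pt(-49,33,47),pt(-49,-33,47),"V notch",pt(-49,0,21),"Vb peaks",pt(41,33,47),pt(41,-33,47),"board",pt(80,37,62),pt(80,-37,62))
gf=np.array([543.4,-160.3,0]);print("rest x",(gf-c)@u,"shift tool to z=58",M.T@(gf+[0,0,58]-g)/60,"then down 6",M.T@np.array([0,0,-1])/10)
```

```text
mill axis [ 0.95 -0.3  -0.  ] grasp [ 543.25 -157.65  152.74]
tip px crop [102.19 169.95] dome base ctr px [115.73 155.77]
open base corners z12 [ 69.72 303.89] [146.32 328.97] V open peaks [ 95.02 244.49] [163.33 265.4 ] V notch [131.89 277.98] Vb peaks [148.74 185.25] [213.91 203.68] board [164.94 147.47] [237.2  166.96]
rest x -1.424099999999982 shift tool to z=58 [0.48 0.04 1.51] then down 6 [0.03 0.   0.1 ]
```

The dome is at about (115,155) in the left panel, as predicted. The V peaks are at about (107,243) and (158,183), slightly right of my estimate, so I'll refine the rest position in a zoomed view.

Run:
```python
from h import *
S=cv2.imread("pics/s_hi.png");k=8;x0,y0=215,215
I=cv2.resize(S[y0:y0+75,x0:x0+100],None,fx=k,fy=k,interpolation=cv2.INTER_LINEAR)
I=np.clip(I*1.2,0,255).astype(np.uint8)
c=np.array([542,-160,0.]);u=np.array([-.951,.309,0]);n=np.array([-.309,-.951,0])
for p in[(-90,37,12),(-90,-37,12),(-90,-37,0),(-49,33,47),(-49,-33,47),(-49,26,47),(-49,-26,47),(-49,0,21),(41,33,47),(41,-33,47),(41,26,47),(41,-26,47),(41,0,21),(80,37,62),(80,-37,62),(80,-37,12)]:
    q=proj("scene",c+p[0]*u+p[1]*n+[0,0,p[2]]); a=((q-[x0,y0]+.5)*k).astype(int);cv2.drawMarker(I,tuple(map(int,a)),(255,0,0),1,12,1)
cv2.imwrite("pics/e.png",I)
```

```text
(no output)
```

View pics/e.png

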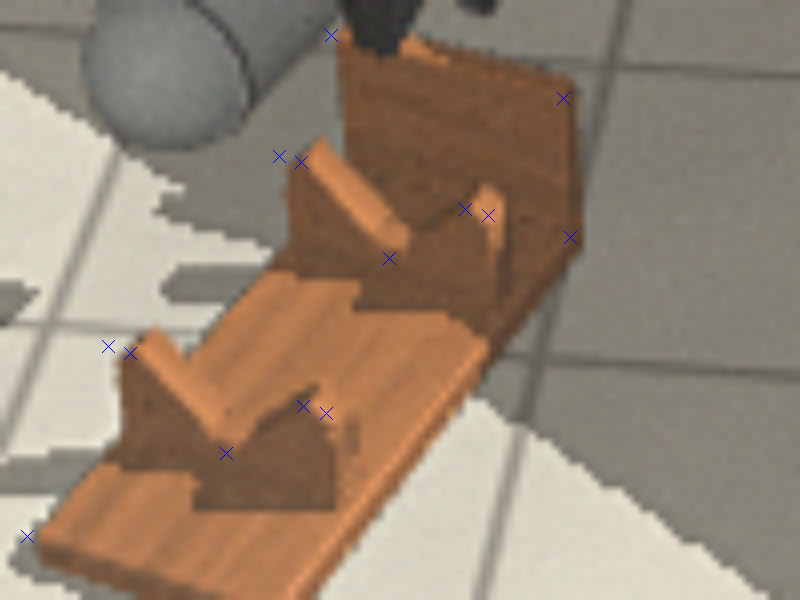

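The markers sit about 12 px left of and 6 px below the real features at 8x, for example the base corner (27,536) against (40,532). That is about 1.4 px in the camera image, or 3 mm, so I use a rest centre of about (540.5,-158.5).

```bash
python3 -m inch '[[[0.11,0.01,0.38,0,0,0,0.4],[0.11,0.01,0.38,0,0,0.03,0.4],[0.11,0.01,0.38,0,0,0.03,0.4],[0.08,0,0.25,0,0,0,0.4],[0.04,0,0.13,0,0,0,0.4],[0,0,0,0,0,0,0.4],[0,0,0,0,0,0,0.4]]]' ; python3 lg.py
python3 - <<'E'
from h import *
S=optics.capture("scene");k=8;x0,y0=215,215
cv2.imwrite("pics/f.png",np.clip(cv2.resize(S[y0:y0+75,x0:x0+100],None,fx=k,fy=k)*1.2,0,255).astype(np.uint8))
E
```

```text
t: 15.4
tcp_pos: [541.2, -160.3, 53.5]
ee_rot: [-3.028, 0.476, 0.45]
wrist_force: [-0.2, -1.5, -3.2]
grip_width: 43.1
gripper_force: 30.0
t 15.4 q [ 0.04  1.04  0.35  1.61 -0.41  0.87 -1.29] tcp [ 541.18 -160.27   53.54] 
x [ 0.91 -0.29 -0.29] y [-0.31 -0.95  0.  ] z [-0.28  0.09 -0.96] w 43.081396960099624 29.98837575316429 F [-0.21 -1.45 -3.19]
```

View pics/f.png

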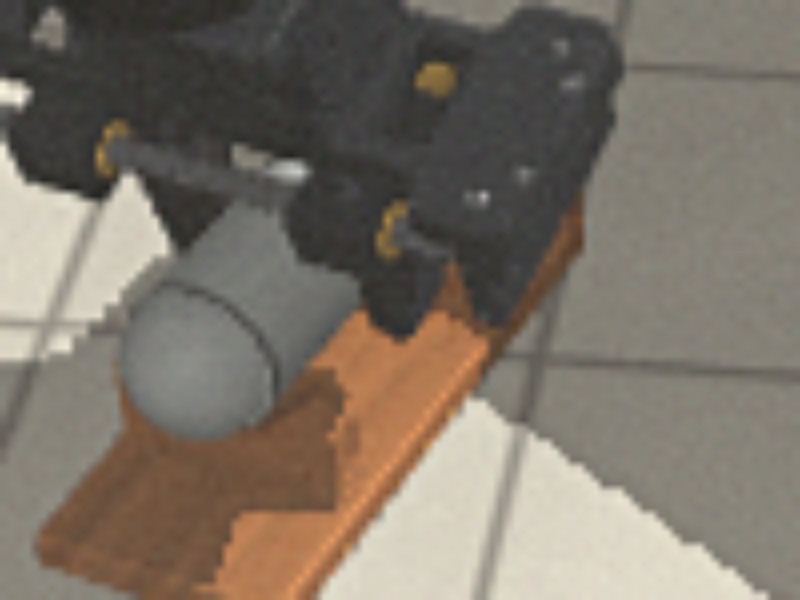

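The mill now sits just over the Vs. Its sides run along (358,300)-(280,385), with the dome's left edge at 120, and it appears slightly left of the V faces, which span 120 to 338. I'll put a number on that from these pixels.

Run:
```python
from h import *
from scipy.optimize import least_squares
px=lambda a:np.array(a)/8+[214.5,214.5]
O=[((-90,37,12),(40,532)),((-49,33,12),(120,465)),((-49,-33,12),(335,510)),((41,-33,12),(500,303)),((-49,33,47),(120,358)),((41,33,47),(289,170)),((41,-33,47),(503,193))]
def W(p,X):
    c,s=np.cos(p[2]),np.sin(p[2]);return np.array([p[0]+c*X[0]-s*X[1],p[1]+s*X[0]+c*X[1],X[2]])
f=lambda p:np.concatenate([proj("scene",W(p,X))-px(o) for X,o in O])
S=least_squares(f,[541,-160,np.radians(162)],loss='soft_l1');p=S.x;print(p[:2],np.degrees(p[2]),f(p).reshape(-1,2)*8)
s=r.sense();M=R.from_rotvec(s["ee_rot"]).as_matrix();g=s["tcp_pos"]-5*M[:,2];al=np.radians(17);e=M@[np.cos(al),0,-np.sin(al)]
h=np.cross(e,[0,0,1]);up=np.array([0,0,1.])
# silhouette of the straight part near the dome, and circle at 125
C=[proj("scene",g+52.7*e+22*(np.cos(a)*h+np.sin(a)*up)) for a in np.linspace(0,2*np.pi,200)];C=(np.array(C)-214.5)*8
w=np.array([.768,.642]);print("mill perp extents pred",(C@w).min(),(C@w).max(),"obs ~302,463","grasp",g,"axis",e)
c,sn=np.cos(p[2]),np.sin(p[2]);d=g-[p[0],p[1],0];print("in rest frame: x",d[0]*c+d[1]*sn,"y",-d[0]*sn+d[1]*c)
```

```text
[ 541.69 -158.05] 162.7525452524384 [[ -2.49   6.57]
 [ 12.09 -18.42]
 [ 12.92   2.07]
 [  1.28   8.75]
 [ -3.18 -10.3 ]
 [ -4.42 -13.03]
 [ -8.32  21.15]]
mill perp extents pred 297.15434370516454 468.68975739573193 obs ~302,463 grasp [ 542.55 -160.74   58.37] axis [ 0.95 -0.31  0.  ]
in rest frame: x -1.617706028871712 y 2.3164982870764455
```

```bash
python3 -m inch '[[[0,-0.03,0,0,0,0,0.4],[0.01,0,0.03,0,0,0,0.4],[0.01,0,0.03,0,0,0,0.4],[0,0,0,0,0,0,0.4]]]' ; python3 -m inch '[[[0.005,0,0.016,0,0,0,0.4],[0,0,0,0,0,0,0.4]]]';python3 -m inch '[[[0.005,0,0.016,0,0,0,0.4],[0,0,0,0,0,0,0.4]]]'
```

```text
t: 15.95
tcp_pos: [541.3, -159.1, 49.4]
ee_rot: [-3.028, 0.477, 0.452]
wrist_force: [-0.4, -1.2, 1.6]
grip_width: 42.9
gripper_force: 30.0
t: 16.2
tcp_pos: [541.1, -159.4, 49.0]
ee_rot: [-3.028, 0.478, 0.452]
wrist_force: [-0.1, -2.1, 7.3]
grip_width: 42.6
gripper_force: 29.9
t: 16.45
tcp_pos: [541.1, -159.8, 48.6]
ee_rot: [-3.029, 0.478, 0.452]
wrist_force: [-2.4, -1.6, 9.5]
grip_width: 42.6
gripper_force: 29.9
```

```bash
python3 -m inch '[[[0,0,0,0,0,0,0.4],[0,0,0,0,0,0,0.4],[0,0,0.01,0,0,0,0.4],[0,0,0,0,0,0,0.4]]]' 3; python3 -m inch '[[[0,0,0,0,0,0,0.51],[0,0,0,0,0,0,0.53],[0,0,0,0,0,0,0.56],[0,0,0,0,0,0,0.6],[0,0,0,0,0,0,0.6]]]'
python3 - <<'E'
from h import *
S=optics.capture("scene");k=8;x0,y0=215,215
cv2.imwrite("pics/g.png",np.clip(cv2.resize(S[y0:y0+75,x0:x0+100],None,fx=k,fy=k)*1.2,0,255).astype(np.uint8))
E
```

```text
t: 16.95
tcp_pos: [541.0, -160.2, 46.5]
ee_rot: [-3.03, 0.478, 0.451]
wrist_force: [-0.7, -6.6, 3.1]
grip_width: 43.6
gripper_force: 3.0
t: 17.58
tcp_pos: [541.0, -156.8, 46.1]
ee_rot: [-3.025, 0.475, 0.454]
wrist_force: [0.2, 0.4, -0.9]
grip_width: 52.7
gripper_force: 0.0
```

View pics/g.png

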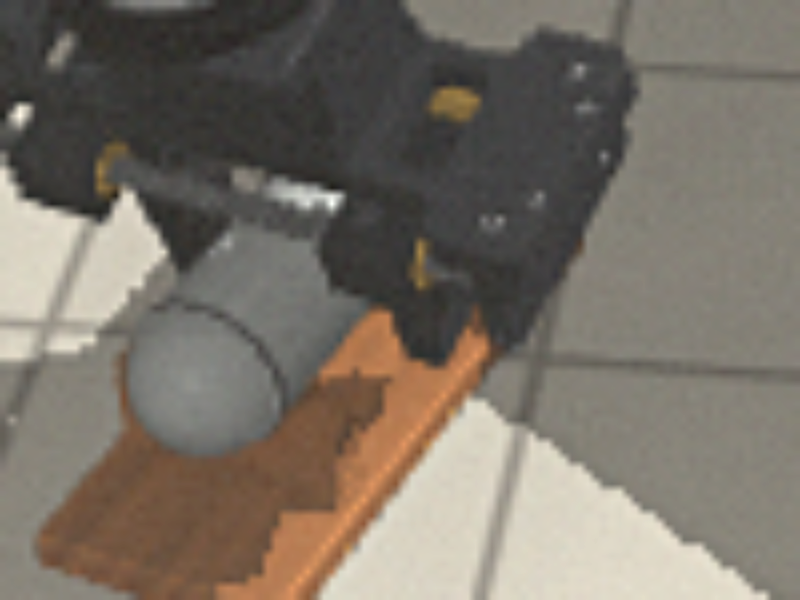

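The mill lies in the Vs with its dome at about (205,380), over the open end. It settled gently as the jaws opened. Next I open wider and retreat along the fingers.

```bash
python3 -m inch '[[[0,0,0,0,0,0,0.85],[0,0,0,0,0,0,0.85],[0,0,0,0,0,0,0.85],[0,0,-0.2,0,0,0,0.85],[0,0,-0.4,0,0,0,0.85],[0,0,-0.6,0,0,0,0.85],[0,0,-0.7,0,0,0,0.85],[-0.5,0,-0.7,0,0,0,0.85],[-0.7,0,-0.6,0,0,0,0.85],[-0.8,0,-0.5,0,0,0,0.85],[-0.9,0,-0.3,0,0,0,0.85],[-0.9,0.3,0,0,0,0,0.85],[-0.9,0.3,0,0,0,0,0.85],[0,0,0,0,0,0,0.85]]]'
python3 - <<'E'
from h import *
S=optics.capture("scene");T=optics.capture("top");k=4
cv2.imwrite("pics/i.png",np.clip(np.hstack([cv2.resize(S[205:305,205:305],None,fx=k,fy=k),cv2.resize(T[222:342,350:470],(400,400))])*1.2,0,255).astype(np.uint8))
E
```

```text
t: 19.38
tcp_pos: [336.8, -131.2, 360.3]
ee_rot: [-3.025, 0.482, 0.45]
wrist_force: [0.8, -0.8, -0.4]
grip_width: 75.1
gripper_force: 0.0
```

View pics/i.png

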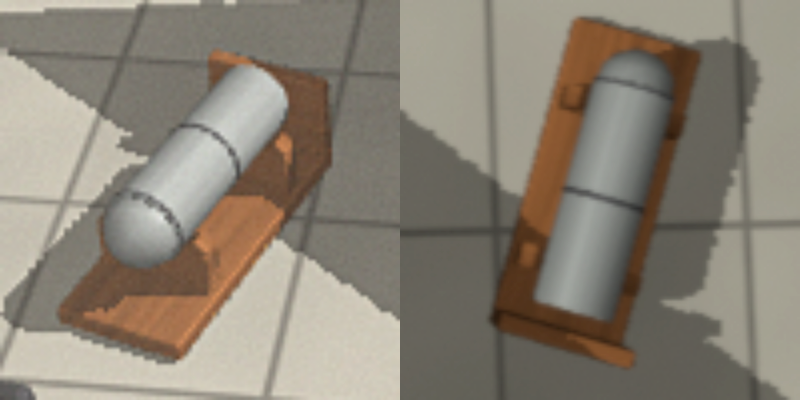

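Left: the mill lies in the rest with its dome at (140,230) and its foot near the board. Right: the dome is at (635,65), and the foot edge runs (535,298)-(612,322), close to the end board. I'll check the bedding numerically.

Run:
```python
from h import *
t=lambda a:((a[0]-400)/400*120+350-.35,a[1]/400*120+222-.35)
s=lambda a:(a[0]/4+205-.4,a[1]/4+205-.4)
fl,fr=plane("top",t((535,298)),52),plane("top",t((612,322)),52);f=(fl+fr)/2
dl,dr=plane("top",t((597,80)),52),plane("top",t((671,97)),52);d=(dl+dr)/2
print("foot",f,np.linalg.norm(fl-fr),"dome base",d,np.linalg.norm(dl-dr),"len",np.linalg.norm(f-d),"yaw",np.degrees(np.arctan2(*(f-d)[1::-1])))
tip=plane("top",t((640,50)),52);print("tip",tip)
# rest in same picture: board top corners z62, base open corners z12
bl,br=plane("top",t((494,322)),62),plane("top",t((632,366)),62);ol,orr=plane("top",t((574,17)),12),plane("top",t((699,49)),12)
bo=(bl+br)/2;o=(ol+orr)/2;v=(bo-o)[:2];u=v/np.linalg.norm(v);n=np.array([-u[1],u[0]])
print("rest len",np.linalg.norm(v),"yaw",np.degrees(np.arctan2(u[1],u[0])),"gap",(bo[:2]-f[:2])@u-10,"lateral foot,dome",[(x[:2]-o[:2])@n for x in(f,d)])
# height: scene ring/dome centre against top
print("dome tip two views",two(s((128,248)),t((640,50))))
C=[]
for z in(46,52,58):
    a=np.array([d[0],d[1],z]);e=(d-f)/np.linalg.norm(d-f);h=np.cross(e,[0,0,1])
    P=(np.array([proj("scene",a+22*(np.cos(k)*h+np.sin(k)*np.array([0,0,1.]))) for k in np.linspace(0,6.28,100)])-204.6)*4
    print(z,"ring bbox in panel",P.min(0),P.max(0))
```

```text
foot [ 474.98 -140.13   52.  ] 42.68203446755671 dome base [ 592.6 -177.    52. ] 40.59227015343314 len 123.26676476507023 yaw 162.60031878210114
tip [ 613.34 -181.07   52.  ]
rest len 176.99545420528594 yaw 162.42673448757145 gap 8.50178902976904 lateral foot,dome [np.float64(1.962946764815443), np.float64(1.5894961921914526)]
dome tip two views (array([ 612.92, -179.8 ,   55.01]), np.float64(1.54100914684418))
46 ring bbox in panel [105.91 201.47] [179.84 268.86]
52 ring bbox in panel [104.59 192.5 ] [178.79 260.36]
58 ring bbox in panel [103.25 183.46] [177.74 251.8 ]
```

The mill is level and parallel to the rest (162.6° against 162.4°). Its axis is at bed height, the foot gap is about 8.5 mm, and the arm is clear.

```bash
python3 -c "
from station import ticket
print(ticket.hand_in())"
```

```text
the job is handed in; nothing more can be done
None
```

The mill lies bedded in both V supports, its foot about 8.5 mm short of the end board and its dome over the open end; the arm is clear, it took about 20 s, nothing else on the ledge was touched, and the job is handed in.

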